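Zero the gap dial of a screen-bonding press, back it off four clicks and lock it

TASK

Set the gap on the white screen-bonding press: turn its round black dial clockwise (seen from above) until it bears firmly on its stop, without forcing it, then back it off exactly four clicks and let go. Then throw the red-ball lock lever fully over to the rear of the press to lock the setting, and let go of that too. Do not disturb the jar, the tape roll or the screwdriver.

Things in the scene. Friction and masses are not known exactly. Their poses are not given: they have to be found in the camera images.
- press: White steel press, fixed to the bench: box 220 (x) by 380 (y) mm, top face 80 mm above the bench. Origin on the bench under its centre; x to its rear, y to its left seen from the robot, z up. On top: the dial near the right end, a phone panel on a plywood plate under a blue beam in the middle (up to 50 mm above the top face), the lock lever near the left end.
- dial_center (a point): Fixed point on the dial's vertical axis, 119 mm above the bench (does not turn; axes as the press). The dial is a black ribbed cylinder of 40 mm diameter with an orange cap, from 26 mm below this point to 10 mm above it. Beyond the collar under it nothing stands within 65 mm of the axis. Grip it across its diameter. Nothing on it shows its angle.
- collar_top (a point): Centre of the upper face of the fixed aluminium collar under the dial (74 mm diameter, 12 mm tall, on the box top). It holds the click works: 20 clicks a turn, 18 degrees each; turning takes up to about 0.06 N m at each click, and let go, the dial settles into the nearest rest position. Clockwise from above it meets its stop 3 to 8 clicks from the start.
- stop_pin: Hidden stop pin inside the collar, 15 mm from the dial's axis; cannot be touched. The dial's lug bears on it at the stop, which is itself a rest position, so four clicks back are 72 degrees. Firm is over 4 N on the pin (0.06 N m at the dial); over 24 N (0.36 N m) is forcing it, which a gripped dial soon reaches. It gives only slightly.
- beam (a joint): Height of the blue pressure beam in m, driven by the dial: 0 with the dial at its stop, plus 0.00005 for every click back (anticlockwise). Too small a travel to be measured well, so feel for the stop.
- lock (a joint): Lock lever, rad: 0 leaning to the front of the press (unlocked), 1.0 fully over to the rear (locked). It stays where it is left (about 0.06 N m of friction, under 2 N at the ball).
- lock_tip (a point): Centre of the red ball (26 mm diameter) on the lock lever, a 10 mm steel rod 80 mm long from a pivot 102 mm above the bench. It starts leaning about 0.5 rad to the front of the press and swings about the press's y axis to 0.5 rad to the rear; the ball starts about 172 mm above the bench and ends up to 77 mm farther to the rear. Its block: 70 by 50 mm, 25 mm above the box top.
- jar: Loose amber glass jar, 56 mm diameter, 70 mm tall, origin under its centre. Bystander.
- tape_roll: Loose yellow tape roll lying flat, 90 mm diameter, 24 mm tall, origin under its centre. Bystander.
- driver: Loose screwdriver with orange handle, 170 mm long, lying on the bench along its own x. Bystander.

How it is judged:
By the outcome, as a careful person would: the job done as asked, in the order asked, and still so for the second after the job is handed in, with the robot touching nothing.
It also fails if it takes over 72 s, if anything falls off the work surface, if the arm or the gripper's body presses on something with over 40 N, if the wrist force passes 120 N, or if a joint passes its speed limit or range.

ROBOT

A 6-joint arm with a two-finger parallel gripper is mounted at the origin on the work surface. World frame = base frame: x ahead of the robot, y to its left, z up, the work surface at z = 0. Lengths are in m, angles in rad, forces in N, time in s.
With the tool pointing down it reaches from about 0.375 to 0.75 m from the base axis. Payload 9 kg.
Tool frame: the origin (TCP) lies at the very end of the fingers, on their centre line; the grasp point (between the pads) lies 19 mm behind it; z points along the fingers, y is the line along which they close (so a half turn about z gives the same grasp; the last joint's range is limited). The gripper opens to 85 mm and grips with 20 to 120 N. Pads are 22 mm wide; open, the fingers measure 114 mm over their backs; the gripper's body (76 mm by 85 mm) begins 54 mm behind the grasp point. The pads swing forward as they close: fully open they stand 13 mm farther back than shut.
Start: joints at [0.963, 0.104, 0.097, 1.564, 0, 1.353], TCP at [0.228, 0.555, 0.231] pointing down, gripper open.
Joint ranges: [-2.99, 2.99], [-0.84, 1.86], [-1.1, 1.16], [-1.84, 2.11], [-1.51, 1.56], [-3.14, 3.14]. Speed limits (rad/s): [2.22, 2.22, 2.57, 3.14, 3.14, 3.14].

INTERFACE

Orientations are given as a unit quaternion [x, y, z, w].
In Python, from rig import bot, eyes gives the robot as it stands.
- The arm moves only by the tool move_arm, never from a script. Its argument "commands" is a list that holds one entry, the list of rows, each a list of 4 numbers: the shift along the tool's x, y, z in mm, then the turn about the tool's z in degrees. A call has 1 to 8 rows; each row is the pose to reach, as a shift and turn from the pose commanded when the call began, along the tool's axes at that moment; what a row does not reach only later rows make up. A row lasts 1/12 s, in which the tool goes at most 41.7 mm and 7.16 degrees, less where a joint would pass 70% of its speed; a pose out of reach is approached as far as the arm can. A call with a gripper value outside its range is refused whole. "gripper" is the closure, from 0 (fully open) to 1 (shut), set as the call begins (left out, the last holds). The fingers move at their own pace and stop on an object; the grip force is fixed at half the most. Time passes only in rows, so rows that repeat a pose let the fingers close. It gives the time, the measured TCP pose, the force, the opening and the grip force at its end, in the units of the state.
- bot.get_state(): the state, without advancing time (a new reading comes with each control period).
- eyes.read_camera(name): name is "scene" or "side" or "wrist"; returns a dict with "image" (384x512x3 uint8, red, green, blue), "K" (3x3 intrinsics, pixels), "world_to_cam" (4x4, takes a point from world to camera coordinates); the wrist camera has in their place "T_tool_cam" (4x4, takes a point from camera to tool coordinates, whose origin is the TCP and whose axes are the flange's). Camera axes: x right, y down, z forward; pixel columns grow to the right and rows downward; lengths in m; the calibration is good to about 2 mm. The wrist camera is an equidistant fisheye: a pixel r from the principal point sees the ray r / f radians off the axis. A picture is of the moment at which its call begins: read the wrist's pose just before it. There is no depth.
- bot.sign_off(): hands the job in; it is judged then, once.
The state is a dict: "t": time; "joint_positions": joint angles; "joint_velocities": joint speeds; "effort": joint torques, N m; "tcp_pos": TCP position; "orientation": TCP orientation; "ft_force": force on the tool from outside, world axes, zero at the start; "ft_torque": the same for the moment, N m; "gripper_width": opening from 0.0 (shut) to 1.0 (fully open); "grip_force": force on a finger pad.
Only numpy, scipy, OpenCV 4.12 (cv2) and the standard library are available. Lean on these libraries where they do the work, as an engineer would, in place of code of your own. Each camera call takes 0.05 s, during which the arm holds its last target. There are 200 camera calls.

## Working session

There is one attempt and no reset: what is moved stays moved. The work goes in short steps, Python scripts to look and compute and a tool call to move; the robot and the scene stay as the last step left them, time stands still between calls to the robot, and variables do not carry over. Pictures are saved under pics/ and viewed, at most 10 in all, crops included, and the job is handed in when it is done.

Besides the shell and the picture viewer there is one more tool, called as name([rows], argument=value, ...), one row to a line, values as JSON. move_arm: Moves the arm, as the interface text tells. Its arguments: {"type":"object","properties":{"commands":{"type":"array"},"gripper":{"type":"number"}},"required":["commands"]}

```bash
mkdir -p pics; ls; python3 - <<'E'
from rig import bot, eyes
import cv2, numpy as np
s=bot.get_state(); print({k:np.round(v,3).tolist() for k,v in s.items()})
ims=[]
for n in("scene","side"):
    c=eyes.read_camera(n); np.savez(f"{n}.npz",**c); cv2.imwrite(f"pics/{n}0.png",c["image"][...,::-1]); print(n,np.round(c["K"],1).tolist(),np.round(c["world_to_cam"],3).tolist())
E
```

```text
pics
{'t': 0.0, 'joint_positions': [0.963, 0.105, 0.096, 1.564, 0.0, 1.353], 'joint_velocities': [0.001, -0.0, 0.0, -0.0, 0.002, -0.002], 'effort': [0.0, -55.693, 50.365, 0.017, -0.0, -0.0], 'tcp_pos': [0.228, 0.555, 0.231], 'orientation': [0.194, 0.981, -0.001, -0.0], 'ft_force': [-0.603, -0.325, -0.358], 'ft_torque': [-0.022, -0.026, 0.018], 'grip_force': 0.0, 'gripper_width': 0.997}
scene [[408.3, 0.0, 257.4], [0.0, 408.3, 188.2], [0.0, 0.0, 1.0]] [[-0.7, 0.714, 0.016, 0.365], [0.377, 0.389, -0.841, -0.093], [-0.606, -0.583, -0.541, 1.802], [0.0, 0.0, 0.0, 1.0]]
side [[346.7, 0.0, 255.5], [0.0, 346.7, 187.3], [0.0, 0.0, 1.0]] [[0.942, -0.336, -0.017, -0.52], [-0.189, -0.488, -0.852, 0.217], [0.278, 0.805, -0.523, 0.927], [0.0, 0.0, 0.0, 1.0]]
```

View pics/scene0.png

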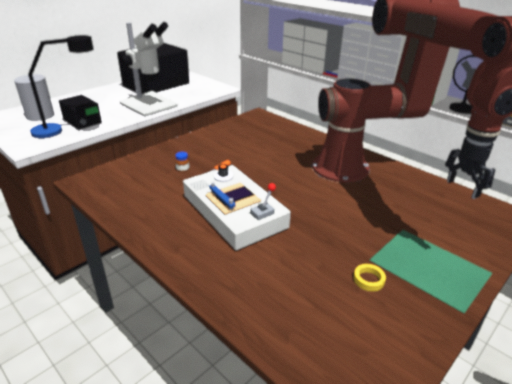

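View pics/side0.png

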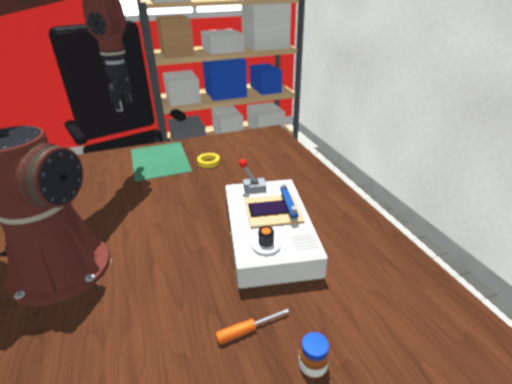

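Scene view: dial cap near (225,165), red ball (271,187), press in the middle, tape roll (370,277), jar (182,160). Side view: dial cap (266,232), ball (243,162), screwdriver (250,327), jar (313,353).

```bash
cat > h.py <<'E'
import numpy as np, cv2
def load(n): return dict(np.load(n+".npz"))
def blob(im,lo,hi,roi):
    x0,y0,x1,y1=roi; h=cv2.cvtColor(im,cv2.COLOR_RGB2HSV)
    m=cv2.inRange(h,lo,hi); z=np.zeros_like(m); z[y0:y1,x0:x1]=m[y0:y1,x0:x1]
    n,l,s,c=cv2.connectedComponentsWithStats(z); i=1+s[1:,4].argmax(); return c[i],s[i]
def ray(c,p):
    T=np.linalg.inv(c["world_to_cam"]); d=T[:3,:3]@np.linalg.solve(c["K"],[p[0],p[1],1]); return T[:3,3],d/np.linalg.norm(d)
def plane(c,p,z):
    o,d=ray(c,p); return o+d*(z-o[2])/d[2]
def tri(a,p,b,q):
    o,d=ray(a,p);u,e=ray(b,q); t=np.linalg.lstsq(np.c_[d,-e],u-o,rcond=None)[0]
    x,y=o+d*t[0],u+e*t[1]; return (x+y)/2,np.linalg.norm(x-y)
E
python3 - <<'E'
from h import *
a,b=load("scene"),load("side")
cap=((3,120,120),(20,255,255)); red=((0,180,120),(3,255,255))
for nm,f,ra,rb,z in(("cap",cap,(210,150,240,180),(255,222,278,245),.129),("ball",((0,170,100),(6,255,255)),(262,178,282,198),(234,154,252,170),.172)):
    p,s1=blob(a["image"],*f,ra);q,s2=blob(b["image"],*f,rb)
    print(nm,p,s1,q,s2,tri(a,p,b,q),plane(a,p,z),plane(b,q,z))
for n,c,roi in(("scene",a,(170,155,300,255)),("side",b,(215,165,335,300))):
    h=cv2.cvtColor(c["image"],cv2.COLOR_RGB2HSV); m=cv2.inRange(h,(0,0,130),(179,50,255))
    z=np.zeros_like(m);x0,y0,x1,y1=roi;z[y0:y1,x0:x1]=m[y0:y1,x0:x1]
    cs=max(cv2.findContours(z,0,2)[0],key=cv2.contourArea); hull=cv2.approxPolyDP(cv2.convexHull(cs),3,True)[:,0]
    for p in hull: print(n,p,plane(c,p,.08).round(3),plane(c,p,0).round(3))
q,s=blob(b["image"],*((5,150,120),(20,255,255)),(210,310,262,350)); print("driver",q,s,plane(b,q,.012))
big=[cv2.resize(c["image"][y0:y1,x0:x1],(400,400),interpolation=2) for c,(x0,y0,x1,y1) in((a,(180,150,300,270-20)),(b,(210,150,350,290)))]
cv2.imwrite("pics/crop.png",np.hstack(big)[...,::-1])
E
```

```text
cap [222.11111111 163.32679739] [210 158  26  11 153] [265.66176471 230.39705882] [261 227  11   8  68] (array([ 0.50834198, -0.20206888,  0.13537971]), np.float64(0.0005785195427863935)) [ 0.50064353 -0.21068699  0.129     ] [ 0.51140607 -0.19485724  0.129     ]
ball [271.40625  186.234375] [267 182   9  10  64] [242.35849057 162.45283019] [239 159   8   8  53] (array([0.54133785, 0.07968061, 0.17660142]), np.float64(0.0007078662375684292)) [0.53546585 0.0748832  0.172     ] [0.54407861 0.08773703 0.172     ]
scene [184 179] [ 0.628 -0.286  0.08 ] [ 0.553 -0.396  0.   ]
scene [233 165] [ 0.422 -0.237  0.08 ] [ 0.327 -0.342  0.   ]
scene [289 210] [0.494 0.123 0.08 ] [ 0.407  0.053 -0.   ]
scene [289 225] [0.557 0.177 0.08 ] [0.476 0.113 0.   ]
scene [236 249] [0.758 0.142 0.08 ] [0.697 0.075 0.   ]
scene [183 183] [ 0.648 -0.266  0.08 ] [ 0.575 -0.373  0.   ]
side [225 186] [0.493 0.121 0.08 ] [0.523 0.25  0.   ]
side [249 177] [0.584 0.149 0.08 ] [0.626 0.281 0.   ]
side [291 179] [0.709 0.085 0.08 ] [0.769 0.209 0.   ]
side [327 256] [ 0.636 -0.282  0.08 ] [ 0.686 -0.208  0.   ]
side [324 277] [ 0.596 -0.339  0.08 ] [ 0.64  -0.273  0.   ]
side [239 287] [ 0.408 -0.3    0.08 ] [ 0.427 -0.229  0.   ]
driver [234.71704745 330.49384886] [215 318  42  26 569] [ 0.37964443 -0.35239103  0.012     ]
```

View pics/crop.png

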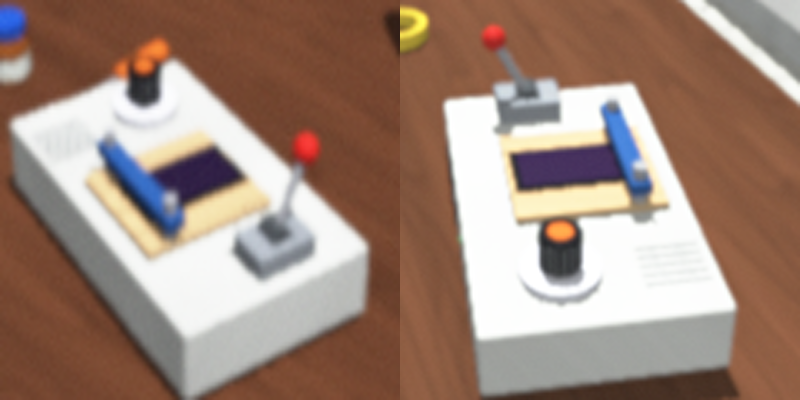

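move_arm([
  [[-228,-244,0,0],[-228,-244,0,0],[-228,-244,0,0],[-228,-244,0,0],[-228,-244,0,0],[-228,-244,0,0],[-228,-244,0,0],[-228,-244,0,0]],
])

```text
t: 0.77
tcp_pos: [0.346, 0.2415, 0.2311]
orientation: [0.193, 0.981, 0.0, 0.0]
ft_force: [0.1, 1.1, 0.9]
gripper_width: 0.999
grip_force: 0.0
```

move_arm([
  [[-228,-244,0,0],[-228,-244,0,0],[-228,-244,0,0],[-228,-244,0,0],[-228,-244,0,0],[-228,-244,0,0],[-228,-244,0,0],[-228,-244,0,0]],
])

```text
t: 1.43
tcp_pos: [0.464, -0.0708, 0.2311]
orientation: [0.194, 0.981, 0.0, 0.0]
ft_force: [0.3, 0.9, 0.2]
gripper_width: 0.999
grip_force: 0.0
```

move_arm([
  [[-92,-99,0,-40],[-92,-99,0,-40],[-92,-99,0,-40],[-92,-99,0,-40],[-92,-99,0,-40],[-92,-99,0,-40],[-92,-99,0,-40],[-92,-99,0,-40]],
])

```text
t: 2.1
tcp_pos: [0.5113, -0.195, 0.2309]
orientation: [-0.152, 0.988, 0.0, -0.0]
ft_force: [-1.0, 0.0, 0.6]
gripper_width: 1.001
grip_force: 0.0
```

```bash
python3 - <<'E'
from rig import bot, eyes
import cv2, numpy as np
s=bot.get_state(); print({k:np.round(v,3).tolist() for k,v in s.items()})
c=eyes.read_camera("wrist"); np.savez("wrist1.npz",tcp=s["tcp_pos"],q=s["orientation"],**c); cv2.imwrite("pics/wrist1.png",c["image"][...,::-1]); print(np.round(c["K"],1).tolist(),np.round(c["T_tool_cam"],3).tolist())
E
```

```text
{'t': 2.1, 'joint_positions': [-0.604, -0.057, -0.066, 1.562, 0.0, -0.909], 'joint_velocities': [0.006, -0.009, -0.001, -0.001, -0.0, 0.021], 'effort': [-0.409, -47.071, 50.427, -0.018, -0.01, -0.475], 'tcp_pos': [0.511, -0.195, 0.231], 'orientation': [-0.152, 0.988, 0.0, -0.0], 'ft_force': [-1.045, 0.048, 0.615], 'ft_torque': [-0.032, -0.023, -0.004], 'grip_force': 0.0, 'gripper_width': 1.001}
[[297.3, 0.0, 259.5], [0.0, 297.3, 188.5], [0.0, 0.0, 1.0]] [[-0.0, -0.965, -0.263, 0.066], [1.0, -0.0, 0.0, -0.001], [-0.0, -0.263, 0.965, -0.144], [0.0, 0.0, 0.0, 1.0]]
```

View pics/wrist1.png

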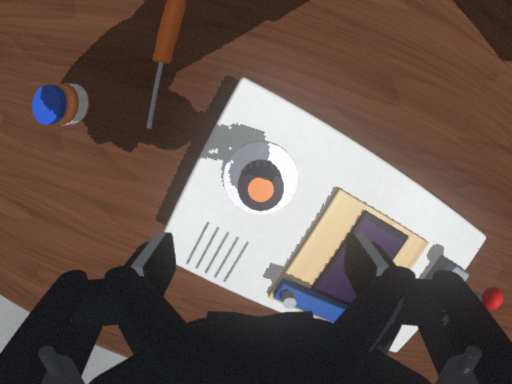

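Wrist view: orange cap (261,189), collar ellipse around (261,178), beam and phone lower right, ball (493,298), screwdriver upper left.

```bash
cat >> h.py <<'E'
from scipy.spatial.transform import Rotation as Rn
def wplane(c,p,z):
    K=c["K"]; u=(p[0]-K[0,2])/K[0,0]; v=(p[1]-K[1,2])/K[1,1]; th=np.hypot(u,v)
    d=np.array([u/th*np.sin(th),v/th*np.sin(th),np.cos(th)]); T=c["T_tool_cam"]; R=Rn.from_quat(c["q"]).as_matrix()
    o=c["tcp"]+R@T[:3,3]; d=R@T[:3,:3]@d; return o+d*(z-o[2])/d[2]
E
python3 - <<'E'
from h import *
w=load("wrist1"); R=Rn.from_quat(w["q"]).as_matrix()
p,s=blob(w["image"],(3,120,120),(20,255,255),(240,170,285,210)); d=wplane(w,p,.129); print("cap",p,s,d, "tool delta",R.T@(d-w["tcp"]))
p,s=blob(w["image"],(0,170,100),(6,255,255),(475,280,510,315)); print("ball",p,s,wplane(w,p,.172))
for n,p in(("fr",(243,79)),("fl",(485,237)),("rr",(166,231)),("rl",(397,351))): print(n,wplane(w,p,.08).round(4))
print("yaw tool x,y",R[:2,0],R[:2,1])
E
```

```text
cap [260.06765328 189.37209302] [248 178  25  24 473] [ 0.51275542 -0.19453167  0.129     ] tool delta [-1.58625588e-03 -9.73821347e-05  1.01942008e-01]
ball [494.45614035 300.25      ] [486 289  17  21 228] [0.54590613 0.09282421 0.172     ]
fr [ 0.4241 -0.2398  0.08  ]
fl [0.4975 0.126  0.08  ]
rr [ 0.6031 -0.2759  0.08  ]
rl [0.7068 0.086  0.08  ]
yaw tool x,y [-0.95366264 -0.30087787] [-0.30087768  0.95366257]
```

move_arm([
  [[-1,0,35,0],[-1,0,70,0],[-1,0,95,0],[-1,0,115,0],[-1,0,127,0],[-1,0,133,0],[-1,0,133,0],[-1,0,133,0]],
])

```text
t: 2.82
tcp_pos: [0.5128, -0.1949, 0.0994]
orientation: [-0.153, 0.988, -0.0, 0.0]
ft_force: [-0.0, -0.3, 0.6]
gripper_width: 0.997
grip_force: 0.0
```

```bash
cat > st.py <<'E'
from rig import bot
import numpy as np
s=bot.get_state(); print({k:np.round(s[k],4).tolist() for k in("t","joint_positions","effort","tcp_pos","ft_force","ft_torque","gripper_width","grip_force")})
from scipy.spatial.transform import Rotation as R
x=R.from_quat(s["orientation"]).as_matrix()[:,0]; print("cw deg",round(-np.degrees(np.arctan2(x[1],x[0])),2))
E
python3 st.py; python3 st.py
```

```text
{'t': 2.8167, 'joint_positions': [-0.6018, -0.0359, -0.2854, 1.3201, 0.0001, -0.9097], 'effort': [0.0334, -46.624, 48.1967, -0.0672, 0.0002, 0.0166], 'tcp_pos': [0.5128, -0.1949, 0.0994], 'ft_force': [-0.013, -0.2873, 0.6379], 'ft_torque': [-0.0157, -0.0103, 0.0418], 'gripper_width': 0.9967, 'grip_force': 0.0}
cw deg 162.36
{'t': 2.8167, 'joint_positions': [-0.6018, -0.0359, -0.2854, 1.3201, 0.0001, -0.9097], 'effort': [0.0334, -46.624, 48.1967, -0.0672, 0.0002, 0.0166], 'tcp_pos': [0.5128, -0.1949, 0.0994], 'ft_force': [-0.013, -0.2873, 0.6379], 'ft_torque': [-0.0157, -0.0103, 0.0418], 'gripper_width': 0.9967, 'grip_force': 0.0}
cw deg 162.36
```

move_arm([
  [[0,0,1,0],[0,0,1,0],[0,0,1,0],[0,0,1,0],[0,0,1,0],[0,0,1,0],[0,0,1,0],[0,0,1,0]],
], gripper=1)

```text
t: 3.48
tcp_pos: [0.5125, -0.194, 0.0984]
orientation: [-0.154, 0.988, 0.0, 0.0]
ft_force: [-2.4, 5.4, 7.6]
gripper_width: 0.455
grip_force: 60.2
```

```bash
python3 st.py
```

```text
{'t': 3.4833, 'joint_positions': [-0.6013, -0.0358, -0.2872, 1.3195, 0.0011, -0.9102], 'effort': [-2.3699, -44.7518, 48.372, -2.2965, -0.7974, -0.0089], 'tcp_pos': [0.5125, -0.194, 0.0984], 'ft_force': [-2.3851, 5.4186, 7.5665], 'ft_torque': [0.9812, 0.6092, -0.0023], 'gripper_width': 0.4548, 'grip_force': 60.1587}
cw deg 162.3
```

move_arm([
  [[0,1,0,5],[0,1,0,11],[0,1,0,18],[0,1,0,24],[0,1,0,30],[0,1,0,36],[0,1,0,36],[0,1,0,36]],
])

```text
t: 4.15
tcp_pos: [0.5124, -0.1944, 0.0984]
orientation: [0.159, 0.987, -0.001, 0.001]
ft_force: [-2.3, -0.5, 5.9]
gripper_width: 0.447
grip_force: 60.1
```

```bash
python3 st.py
```

```text
{'t': 4.15, 'joint_positions': [-0.601, -0.0375, -0.2887, 1.318, -0.0006, -0.2826], 'effort': [0.693, -44.9633, 47.1331, -0.4084, 0.6306, 0.4153], 'tcp_pos': [0.5124, -0.1944, 0.0984], 'ft_force': [-2.336, -0.5283, 5.9231], 'ft_torque': [-0.3446, 0.4187, -0.0235], 'gripper_width': 0.4474, 'grip_force': 60.1241}
cw deg -161.76
```

move_arm([
  [[0,0,0,5],[0,0,0,10],[0,0,0,14],[0,0,0,16],[0,0,0,17.5],[0,0,0,18.5],[0,0,0,18.5],[0,0,0,18.5]],
])

```text
t: 4.82
tcp_pos: [0.5123, -0.1946, 0.0984]
orientation: [0.315, 0.949, -0.001, 0.001]
ft_force: [-2.2, -1.3, 5.9]
gripper_width: 0.451
grip_force: 60.1
```

```bash
python3 st.py
```

```text
{'t': 4.8167, 'joint_positions': [-0.6011, -0.0376, -0.2888, 1.318, -0.001, 0.0395], 'effort': [1.2793, -44.9687, 47.1391, -0.4753, 0.9925, 0.0684], 'tcp_pos': [0.5123, -0.1946, 0.0984], 'ft_force': [-2.2174, -1.2578, 5.8921], 'ft_torque': [-0.4929, 0.6113, 0.0391], 'gripper_width': 0.4512, 'grip_force': 60.1207}
cw deg -143.3
```

move_arm([
  [[0,0,0,0.5],[0,0,0,1],[0,0,0,1],[0,0,0,1]],
])

```text
t: 5.15
tcp_pos: [0.5123, -0.1946, 0.0984]
orientation: [0.323, 0.946, -0.001, 0.001]
ft_force: [-2.9, -1.0, 6.4]
gripper_width: 0.45
grip_force: 60.1
```

```bash
python3 st.py
```

```text
{'t': 5.15, 'joint_positions': [-0.6012, -0.0375, -0.2887, 1.318, -0.0011, 0.057], 'effort': [1.3069, -44.9669, 47.137, -0.4828, 1.01, 0.0273], 'tcp_pos': [0.5123, -0.1946, 0.0984], 'ft_force': [-2.8598, -0.983, 6.3864], 'ft_torque': [-0.5413, 0.633, -0.0033], 'gripper_width': 0.4496, 'grip_force': 60.1377}
cw deg -142.29
```

move_arm([
  [[0,0,0,5],[0,0,0,10],[0,0,0,13],[0,0,0,15],[0,0,0,16.5],[0,0,0,17.2],[0,0,0,17.2],[0,0,0,17.2]],
])

```text
t: 5.82
tcp_pos: [0.5121, -0.1947, 0.0984]
orientation: [0.461, 0.887, -0.001, 0.001]
ft_force: [-3.2, -2.4, 5.6]
gripper_width: 0.452
grip_force: 60.1
```

```bash
python3 st.py
```

```text
{'t': 5.8167, 'joint_positions': [-0.6013, -0.0376, -0.2888, 1.3182, -0.0015, 0.3571], 'effort': [1.8066, -44.9032, 47.1921, -0.7113, 1.3212, 0.0699], 'tcp_pos': [0.5121, -0.1947, 0.0984], 'ft_force': [-3.2219, -2.3586, 5.599], 'ft_torque': [-0.6128, 0.8709, 0.0085], 'gripper_width': 0.4515, 'grip_force': 60.1446}
cw deg -125.09
```

move_arm([
  [[0,0,0,0.5],[0,0,0,1],[0,0,0,1],[0,0,0,1]],
])

```text
t: 6.15
tcp_pos: [0.5121, -0.1947, 0.0984]
orientation: [0.469, 0.883, -0.001, 0.001]
ft_force: [-3.1, -1.9, 6.6]
gripper_width: 0.45
grip_force: 60.2
```

```bash
python3 st.py
```

```text
{'t': 6.15, 'joint_positions': [-0.6012, -0.0375, -0.2888, 1.3182, -0.0015, 0.3745], 'effort': [1.8, -44.894, 47.1941, -0.7351, 1.3322, 0.0588], 'tcp_pos': [0.5121, -0.1947, 0.0984], 'ft_force': [-3.0519, -1.8907, 6.5632], 'ft_torque': [-0.5658, 0.8712, 0.0393], 'gripper_width': 0.4501, 'grip_force': 60.1758}
cw deg -124.09
```

move_arm([
  [[0,0,0,0.5],[0,0,0,1],[0,0,0,1],[0,0,0,1]],
])

```text
t: 6.48
tcp_pos: [0.5121, -0.1947, 0.0984]
orientation: [0.476, 0.879, -0.001, 0.001]
ft_force: [-3.8, -1.8, 6.2]
gripper_width: 0.451
grip_force: 60.2
```

```bash
python3 st.py
```

```text
{'t': 6.4833, 'joint_positions': [-0.6013, -0.0376, -0.2888, 1.3182, -0.0015, 0.392], 'effort': [1.7807, -44.883, 47.2047, -0.7651, 1.3433, 0.0882], 'tcp_pos': [0.5121, -0.1947, 0.0984], 'ft_force': [-3.7551, -1.8474, 6.2374], 'ft_torque': [-0.5442, 0.9119, 0.0672], 'gripper_width': 0.4508, 'grip_force': 60.1774}
cw deg -123.09
```

move_arm([
  [[0,0,0,0.5],[0,0,0,1],[0,0,0,1],[0,0,0,1],[0,0,0,1],[0,0,0,1]],
])

```text
t: 6.98
tcp_pos: [0.5121, -0.1947, 0.0984]
orientation: [0.484, 0.875, -0.001, 0.001]
ft_force: [-4.9, -2.0, 6.7]
gripper_width: 0.454
grip_force: 60.2
```

```bash
python3 st.py
```

```text
{'t': 6.9833, 'joint_positions': [-0.6012, -0.0376, -0.2888, 1.3183, -0.0015, 0.4093], 'effort': [1.736, -44.871, 47.2118, -0.7966, 1.3566, 0.1086], 'tcp_pos': [0.5121, -0.1947, 0.0984], 'ft_force': [-4.9131, -1.9929, 6.6787], 'ft_torque': [-0.5646, 0.9599, 0.0691], 'gripper_width': 0.4537, 'grip_force': 60.19}
cw deg -122.1
```

move_arm([
  [[0,0,0,0.5],[0,0,0,1],[0,0,0,1.5],[0,0,0,2],[0,0,0,2],[0,0,0,2]],
])

```text
t: 7.48
tcp_pos: [0.5121, -0.1947, 0.0984]
orientation: [0.499, 0.866, -0.001, 0.001]
ft_force: [-3.1, -2.4, 5.7]
gripper_width: 0.453
grip_force: 60.2
```

```bash
python3 st.py
```

```text
{'t': 7.4833, 'joint_positions': [-0.6012, -0.0376, -0.2888, 1.3183, -0.0016, 0.4442], 'effort': [1.6347, -44.8388, 47.2355, -0.8778, 1.3565, 0.1932], 'tcp_pos': [0.5121, -0.1947, 0.0984], 'ft_force': [-3.081, -2.3738, 5.7179], 'ft_torque': [-0.514, 0.9948, 0.1675], 'gripper_width': 0.4527, 'grip_force': 60.204}
cw deg -120.1
```

Torque 0.17 N·m, about three times what a click can give: the dial is firmly on its stop at the fourth click. Backing off four clicks.

move_arm([
  [[0,0,0,0],[0,0,0,-5],[0,0,0,-11],[0,0,0,-17],[0,0,0,-23],[0,0,0,-29],[0,0,0,-35],[0,0,0,-40]],
])

```text
t: 8.15
tcp_pos: [0.5124, -0.1944, 0.0984]
orientation: [0.17, 0.985, -0.001, 0.001]
ft_force: [-2.6, -0.9, 6.8]
gripper_width: 0.453
grip_force: 60.1
```

move_arm([
  [[0,0,0,-6],[0,0,0,-12],[0,0,0,-18],[0,0,0,-24],[0,0,0,-30],[0,0,0,-35],[0,0,0,-35],[0,0,0,-35]],
])

```text
t: 8.82
tcp_pos: [0.5125, -0.194, 0.0984]
orientation: [-0.132, 0.991, -0.0, 0.001]
ft_force: [-1.7, 0.5, 7.0]
gripper_width: 0.453
grip_force: 60.2
```

```bash
python3 st.py
```

```text
{'t': 8.8167, 'joint_positions': [-0.6007, -0.0376, -0.2888, 1.3182, 0.0001, -0.8654], 'effort': [-0.3126, -44.796, 47.2606, -0.7174, 0.11, -0.2429], 'tcp_pos': [0.5125, -0.194, 0.0984], 'ft_force': [-1.7056, 0.5012, 6.9982], 'ft_torque': [0.0797, 0.2647, 0.0908], 'gripper_width': 0.4526, 'grip_force': 60.1883}
cw deg 164.84
```

move_arm([
  [[0,0,0,0],[0,0,0,0],[0,0,0,0],[0,0,0,0]],
])

```text
t: 9.15
tcp_pos: [0.5125, -0.194, 0.0984]
orientation: [-0.132, 0.991, -0.0, 0.001]
ft_force: [-1.3, 0.9, 6.9]
gripper_width: 0.45
grip_force: 60.2
```

```bash
python3 st.py
```

```text
{'t': 9.15, 'joint_positions': [-0.6007, -0.0376, -0.2888, 1.3182, 0.0001, -0.8648], 'effort': [-0.3006, -44.796, 47.2613, -0.7177, 0.1103, 0.0716], 'tcp_pos': [0.5125, -0.194, 0.0984], 'ft_force': [-1.2605, 0.8973, 6.8696], 'ft_torque': [0.0372, 0.2374, 0.0691], 'gripper_width': 0.4503, 'grip_force': 60.1887}
cw deg 164.87
```

move_arm([
  [[0,0,0,-1],[0,0,0,-2],[0,0,0,-2.5],[0,0,0,-2.5],[0,0,0,-2.5],[0,0,0,-2.5]],
])

```text
t: 9.65
tcp_pos: [0.5125, -0.194, 0.0984]
orientation: [-0.153, 0.988, -0.0, 0.001]
ft_force: [-1.1, 1.1, 6.6]
gripper_width: 0.454
grip_force: 60.2
```

```bash
python3 st.py
```

```text
{'t': 9.65, 'joint_positions': [-0.6007, -0.0376, -0.2888, 1.3182, 0.0002, -0.9083], 'effort': [-0.3654, -44.7684, 47.274, -0.768, 0.0566, 0.0219], 'tcp_pos': [0.5125, -0.194, 0.0984], 'ft_force': [-1.1499, 1.1445, 6.5894], 'ft_torque': [0.1013, 0.2989, -0.0033], 'gripper_width': 0.4535, 'grip_force': 60.199}
cw deg 162.38
```

move_arm([
  [[0,0,0,0],[0,0,0,0],[0,0,0,0],[0,0,0,0],[0,0,0,0],[0,0,0,0],[0,0,0,0],[0,0,0,0]],
], gripper=0)

```text
t: 10.32
tcp_pos: [0.5121, -0.1938, 0.0973]
orientation: [-0.152, 0.988, 0.0, 0.0]
ft_force: [-0.3, 0.2, -0.1]
gripper_width: 1.001
grip_force: 0.0
```

move_arm([
  [[0,0,-15,0],[0,0,-40,0],[0,0,-80,0],[0,0,-120,0],[0,0,-150,0],[0,0,-150,0]],
])

```text
t: 10.82
tcp_pos: [0.514, -0.1951, 0.2546]
orientation: [-0.152, 0.988, -0.003, 0.004]
ft_force: [0.1, -0.4, 0.8]
gripper_width: 0.999
grip_force: 0.0
```

move_arm([
  [[0,0,0,7],[0,0,0,14],[0,0,0,21],[0,0,0,27],[0,0,0,29],[0,0,0,29]],
], gripper=1)

```text
t: 11.32
tcp_pos: [0.512, -0.1938, 0.2472]
orientation: [0.101, 0.995, 0.0, 0.0]
ft_force: [-0.4, -0.5, -0.6]
gripper_width: 0.142
grip_force: 0.0
```

```bash
python3 st.py
```

```text
{'t': 11.3167, 'joint_positions': [-0.6008, -0.0521, -0.0326, 1.5904, 0.0, -0.398], 'effort': [0.0003, -47.6431, 50.2923, 0.0039, -0.0001, 0.9379], 'tcp_pos': [0.512, -0.1938, 0.2472], 'ft_force': [-0.3696, -0.516, -0.5718], 'ft_torque': [0.0082, 0.0642, -0.0211], 'gripper_width': 0.1421, 'grip_force': 0.0}
cw deg -168.38
```

move_arm([
  [[84,278,0,0],[84,278,0,0],[84,278,0,0],[84,278,0,0],[84,278,0,0],[84,278,0,0],[84,278,0,0],[84,278,0,0]],
])

```text
t: 11.98
tcp_pos: [0.484, 0.1014, 0.2477]
orientation: [0.096, 0.995, 0.001, 0.0]
ft_force: [-0.1, -0.0, -0.3]
gripper_width: -0.002
grip_force: 0.0
```

```bash
python3 - <<'E'
from rig import bot, eyes
from h import *
s=bot.get_state(); c=eyes.read_camera("wrist"); np.savez("wrist2.npz",tcp=s["tcp_pos"],q=s["orientation"],**c); cv2.imwrite("pics/wrist2.png",c["image"][...,::-1])
w=load("wrist2"); R=Rn.from_quat(w["q"]).as_matrix(); print(w["tcp"],s["t"],s["gripper_width"])
p,st=blob(w["image"],(0,150,90),(6,255,255),(0,0,512,384)); b=wplane(w,p,.172); print(p,st,b,"tool delta mm",1000*R.T@(b-w["tcp"]))
E
```

```text
[0.48399775 0.10141591 0.24765159] 11.9833 -0.0018716372663773926Traceback (most recent call last):
  File "<stdin>", line 5, in <module>
  File "h.py", line 6, in blob
    n,l,s,c=cv2.connectedComponentsWithStats(z); i=1+s[1:,4].argmax(); return c[i],s[i]
                                                     ~~~~~~~~~~~~~~^^
ValueError: attempt to get argmax of an empty sequence
```

View pics/wrist2.png

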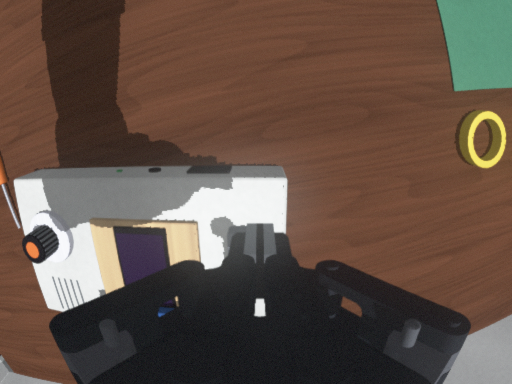

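The closed fingers hide the ball here, and the press edges run straight with the tool. I will set down in front of the ball and check from the outside cameras.

move_arm([
  [[0,-7,30,0],[0,-7,60,0],[0,-7,80,0],[0,-7,88,0],[0,-7,88,0],[0,-7,88,0]],
])

```text
t: 12.53
tcp_pos: [0.4842, 0.088, 0.16]
orientation: [0.101, 0.995, -0.0, 0.0]
ft_force: [0.8, -0.3, 0.2]
gripper_width: 0.0
grip_force: 0.0
```

```bash
python3 st.py; python3 - <<'E'
from rig import eyes
from h import *
P=[]
for n,(x,y) in(("scene",(270,190)),("side",(245,165))):
    c=eyes.read_camera(n); P.append(c["image"][y-40:y+40,x-40:x+40].repeat(5,0).repeat(5,1))
cv2.imwrite("pics/chk.png",np.hstack(P)[...,::-1])
E
```

```text
{'t': 12.5333, 'joint_positions': [-0.0867, -0.2315, -0.3545, 1.4474, -0.0, 0.1148], 'effort': [-0.057, -37.265, 48.2477, -0.1206, -0.0041, -0.0211], 'tcp_pos': [0.4842, 0.088, 0.16], 'ft_force': [0.7717, -0.3269, 0.1706], 'ft_torque': [0.0033, 0.048, -0.0296], 'gripper_width': 0.0, 'grip_force': 0.0}
cw deg -168.46
```

View pics/chk.png

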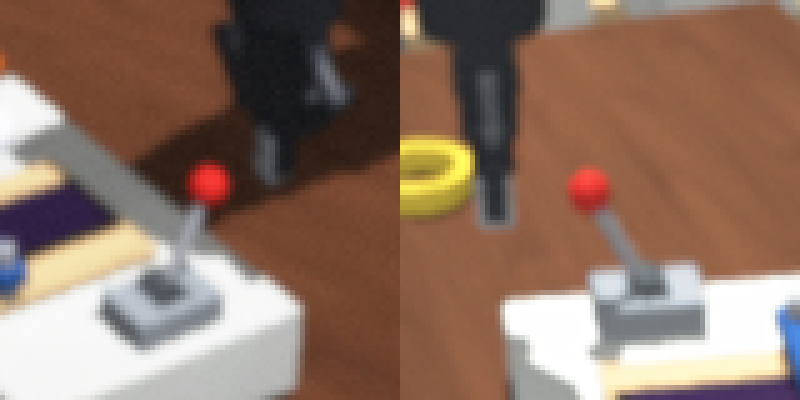

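Scene and side crops: the closed fingertips (scene pixel 285,186; side 224,169) stand clear in front of the ball (scene 272,187; side 243,163). I use the known tip position to correct the triangulation.

```bash
python3 - <<'E'
from h import *
from rig import bot
a,b=load("scene"),load("side")
t,e=tri(a,(284.6,186),b,(224.2,169.4)); l,f=tri(a,(271.9,186.4),b,(242.4,162.5))
s=bot.get_state(); R=Rn.from_quat(s["orientation"]).as_matrix()
print(t,e,l,f,"diff tool mm",1000*R.T@(l-t),"abs",1000*R.T@(l-s["tcp_pos"]))
E
```

```text
[0.48639305 0.09022966 0.15813778] 0.00023458741157831393 [0.54124878 0.08100792 0.17615464] 0.0020478306569796734 diff tool mm [-55.63428583   1.94452739 -17.88418012] abs [-56.66631658   4.28782157 -14.95893671]
```

move_arm([
  [[-8,3,0,0],[-20,3,0,0],[-34,3,0,0],[-48,3,0,0],[-62,3,0,0],[-76,3,0,0],[-90,3,0,0],[-96,3,0,0]],
])

```text
t: 13.3
tcp_pos: [0.5805, 0.0717, 0.1605]
orientation: [0.101, 0.995, 0.0, 0.001]
ft_force: [0.2, -0.4, -0.2]
gripper_width: 0.0
grip_force: 0.4
```

move_arm([
  [[-2,0,0,0],[-4,0,0,0],[-6,0,0,0],[-8,0,0,0],[-8,0,0,0],[-8,0,0,0]],
])

```text
t: 13.8
tcp_pos: [0.5864, 0.0708, 0.1595]
orientation: [0.1, 0.995, 0.0, 0.0]
ft_force: [1.0, -0.8, 0.9]
gripper_width: -0.006
grip_force: 0.0
```

move_arm([
  [[-1,0,0,0],[-2,0,0,0],[-3,0,0,0],[-4,0,0,0],[-4,0,0,0],[-4,0,0,0]],
])

```text
t: 14.3
tcp_pos: [0.5899, 0.07, 0.1592]
orientation: [0.1, 0.995, 0.0, -0.0]
ft_force: [-4.6, 0.4, 0.7]
gripper_width: 0.0
grip_force: 2.3
```

```bash
python3 st.py; python3 - <<'E'
from rig import eyes
from h import *
P=[]
for n,(x,y) in(("scene",(260,200)),("side",(255,165))):
    c=eyes.read_camera(n); P.append(c["image"][y-40:y+40,x-40:x+40].repeat(5,0).repeat(5,1))
cv2.imwrite("pics/chk2.png",np.hstack(P)[...,::-1])
E
```

```text
{'t': 14.3, 'joint_positions': [-0.1019, 0.0853, -0.0533, 1.4332, 0.0001, 0.0993], 'effort': [-0.8277, -54.9833, 52.2686, -1.892, -0.1045, 0.001], 'tcp_pos': [0.5899, 0.07, 0.1592], 'ft_force': [-4.6353, 0.4332, 0.7029], 'ft_torque': [0.1086, 0.9019, 0.008], 'gripper_width': 0.0002, 'grip_force': 2.251}
cw deg -168.47
```

View pics/chk2.png

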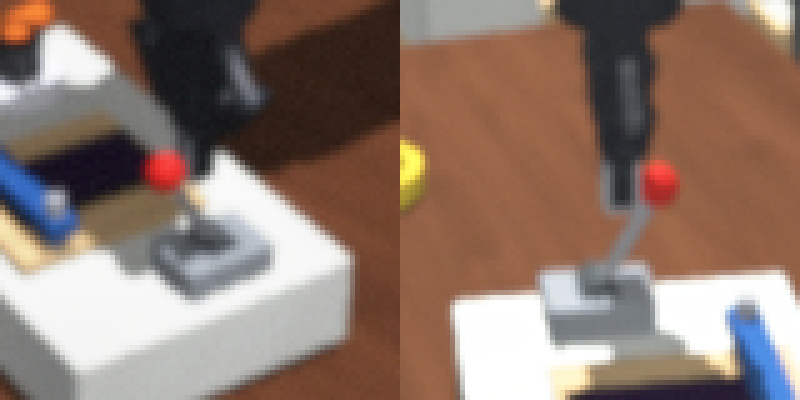

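The ball now leans to the rear with the finger against it, and the force has risen to 4.6 N. One more small push should confirm the end stop.

move_arm([
  [[-1,0,0,0],[-2,0,0,0],[-2,0,0,0],[-2,0,0,0]],
])

```text
t: 14.73
tcp_pos: [0.5903, 0.07, 0.159]
orientation: [0.1, 0.995, 0.0, -0.002]
ft_force: [-14.4, 1.5, 5.1]
gripper_width: 0.0
grip_force: 7.1
```

Firm end stop (14 N, tip stalled). I'll retreat and hand in.

move_arm([
  [[5,0,0,0],[20,0,0,0],[50,0,0,0],[80,0,0,0],[80,0,-30,0],[80,0,-60,0],[80,0,-80,0],[80,0,-80,0]],
])

```text
t: 15.4
tcp_pos: [0.5161, 0.0852, 0.2445]
orientation: [0.1, 0.995, 0.0, 0.004]
ft_force: [0.7, -0.5, -0.4]
gripper_width: 0.001
grip_force: 0.0
```

```bash
python3 - <<'E'
from rig import bot,eyes
from h import *
a,b=[eyes.read_camera(n) for n in("scene","side")]; f=((0,170,100),(6,255,255))
p,_=blob(a["image"],*f,(240,175,285,215));q,_=blob(b["image"],*f,(230,150,285,180))
print(tri(a,p,b,q)); cv2.imwrite("pics/end.png",np.hstack([b["image"]])[...,::-1])
E
python3 st.py
```

```text
(array([0.61397238, 0.0648534 , 0.17418433]), np.float64(0.0002604369146350067))
{'t': 15.5, 'joint_positions': [-0.0867, -0.1361, -0.1241, 1.5793, 0.0, 0.1147], 'effort': [0.1434, -45.3747, 52.4802, 0.2005, 0.0007, 0.0001], 'tcp_pos': [0.515, 0.0853, 0.2404], 'ft_force': [-0.6631, 0.1646, -0.1267], 'ft_torque': [-0.0175, -0.0154, 0.0911], 'gripper_width': -0.0004, 'grip_force': 0.0}
cw deg -168.46
```

View pics/end.png

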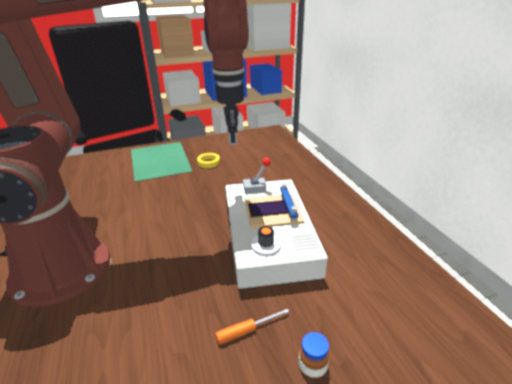

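The side view shows the ball (267,161) leaning to the rear, about 74 mm from where it started. The arm is clear, and the jar, tape roll and screwdriver have not moved.

```bash
python3 -c "
from rig import bot
print(bot.sign_off())"
```

```text
the job is handed in; nothing more can be done
None
```

I turned the dial clockwise onto its stop (about 0.17 N m), backed it off 72° (four clicks) and released it, then threw the lock lever fully to the rear and let go; the jar, tape roll and screwdriver were left undisturbed and the job is handed in.

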